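# Hold the sweet-maker's dry mill lid at its half-turn pulse position

### The arm

A 6-joint arm with a two-finger parallel gripper is mounted at the origin on the work surface. World frame = base frame: x ahead of the robot, y to its left, z up, the work surface at z = 0. Lengths are in mm, angles in rad, forces in N, time in s.
With the tool pointing down it reaches from about 300 to 1000 mm from the base axis. Payload 5.1 kg.
Tool frame: the origin (TCP) lies at the very end of the fingers, on their centre line; the grasp point (between the pads) lies 19 mm behind it; z points along the fingers, y is the direction in which the jaws open and shut (so a half turn about z gives the same grasp; the last joint's range is limited). The gripper opens to 95 mm and grips with 3 to 60 N. Pads are 20 mm wide; open, the fingers measure 119 mm over their backs; the gripper's body (75 mm by 180 mm) begins 59 mm behind the grasp point.
Start: joints at [1.21, 0.124, 1.65, -0, 1.367, -0.083], TCP at [178.278, 625.061, 214.656] pointing down, gripper open.
Joint ranges: [-2.61, 2.61], [-1.02, 2.33], [0.03, 2.71], [-1.35, 4.49], [0.32, 2.68], [-2.91, 2.91]. Speed limits (rad/s): [2.57, 2.57, 3.14, 3.14, 3.14, 3.14].

### API

Orientations are given as a 3x3 rotation matrix whose columns are the frame's x, y, z axes.
In Python, from cell import * gives the robot as it stands.
- The arm moves only by the tool servo_tool, never from a script. Its argument "motion" is a list that holds one entry, the list of rows, each a list of 7 numbers: the turn, a rotation vector about the world's x, y, z in rad, then the shift along the world's x, y, z in mm, then the opening, from -1 (shut) to 1 (fully open). In form: [[[rx, ry, rz, dx, dy, dz, hand], ...]]. A call has 1 to 12 rows; each row shifts and turns the commanded pose from where the row before left it; what a row does not reach is not made up. A row lasts 1/8 s, in which the tool goes at most 62.5 mm and 10.7 degrees, less where a joint would pass 70% of its speed; a pose out of reach is approached as far as the arm can. A call with a gripper value outside its range is refused whole. The fingers move at their own pace and stop on an object; "grip_force" is the grip in N (left out, the last holds). Time passes only in rows, so rows that do not move let the fingers close. It gives the time, the measured TCP pose, the force and the opening at its end, in the units of the state.
- state(): the state, without advancing time (a new reading comes with each control period).
- camera(name): name is "side" or "top"; returns a dict with "frame" (400x640x3 uint8, red, green, blue), "depth" (400x640 float32, mm along the optical axis (not along the pixel's ray), 0 where there is no reading), "mtx" (3x3 intrinsics, pixels), "R" (3x3) and "t" (3): a world point X has camera coordinates R X + t. Camera axes: x right, y down, z forward; pixel columns grow to the right and rows downward; lengths in mm; the calibration is good to about 2 mm. A picture is of the moment at which its call begins.
- finish_job(): hands the job in, once; it reports no verdict.
The state is a dict: "time_s": time; "joints": joint angles; "qd": joint speeds; "joint_torque": joint torques, N m; "eef_pos": TCP position; "tool_rot": TCP orientation; "ft_force": force on the tool from outside, world axes, zero at the start; "torque": the same for the moment, N m; "width": finger opening in mm.
Only numpy, scipy, OpenCV 4.12 (cv2) and the standard library are available. Lean on these libraries where they do the work, as an engineer would, in place of code of your own. Each camera call takes 0.05 s, during which the arm holds its last target. There are 200 camera calls.

### The job

Pick the lid up by its upright grip and fit it into the mouth of the dry mill, feeling for where its two lugs drop through the slots so that it sits fully down. Then turn it clockwise (seen from above) to the pulse position, half way to the lock: 45 degrees, the grip pointing at the single marks on the rim. Never turn it on to the lock click; the lid springs back if let go, so finish still gripping the lid and holding it there, and leave the sweets and the jar alone.

Things in the scene. Friction and masses are not known exactly. Their poses are not given: they have to be found in the camera images.
- lid: Loose round lid, 92 mm across, 62 mm high, 0.13 to 0.25 kg, upright on the table. Origin: centre of its underside, z up. Below, a plug 64 mm across, z 0 to 14 mm, with a tapered foot and two lugs; then a white disc, z 14 to 24 mm, that rests on the mill's rim when seated; on top an upright grip plate along the lid's x, in line with the lugs. A half turn gives the same lid.
- lid_grip (a point): Centre of the lid's grey upright grip plate, 43 mm above the lid's origin on its axis. The plate is 64 mm long (lid's x), 16 mm thick (lid's y), z 24 to 62 mm. Thin ribs on the disc carry on its line to the disc's edge.
- lid_lug (a point): Outer end of one of the lid's two lugs, at lid x = 41 mm, z = 4.5 mm; the other is opposite, at x = -41 mm. Each lug is 12 mm wide (along y), z 2 to 7 mm, and stands 9 mm out from the plug.
- mill: Fixed dry mill: white foot 132 mm across, 60 mm high, steel bowl 116 mm across above it, rim 120 mm above the table. Origin: centre of its underside, z up. The lid fits with its x axis along the mill's x (either way round), its origin 14 mm below the rim; then it turns clockwise from above, lugs under the flange, and not anticlockwise.
- mouth (a point): Centre of the mill's mouth at the rim's top, 120 mm above the table, where the underside of the lid's disc comes to rest. The mouth is 69 mm across in a black flange 5 mm thick, level with the rim, with two entry slots 17 mm wide, opposite each other along the mill's +x and -x, open to 44 mm from the axis; free room for the lugs below the flange.
- half_mark (a point): Single raised ridge on the mill's rim, 53 mm from its axis, 45 degrees clockwise of the mill's +x (another is opposite): the grip plate points at these at the half turn (pulse) position.
- lock_mark (a point): Double raised ridge on the mill's rim, 53 mm from its axis, 90 degrees clockwise of the mill's +x (another is opposite): where the grip points when locked. The lock's spring catch is felt from about 60 degrees; past it comes the click.
- switch_ring (a joint): Sprung switch ring under the flange, pushed round by the lid's lugs, in rad: 0 at rest, grows with clockwise turn. It reads about 0.07 less than the lid's turn from the mill's x axis (play): about 0.71 at half turn, 1.5 at the lock. It pushes back with 0.07 N m at rest, 0.14 N m at half turn, and takes the lid back when let go.
- tin: Bystander: round metal tin of moulded sweets, 124 mm in diameter, 45 mm high (sweets to about 70 mm), origin at its underside's centre. Leave alone.
- cake_box: Bystander: mauve rectangular box of moulded sweets, 110 by 170 mm, 45 mm high (sweets to about 70 mm), origin at its underside's centre. Leave alone.
- heart_tin: Bystander: heart-shaped metal tin of pink sweets, about 110 by 130 mm, 40 mm high (sweets to about 65 mm), origin at its underside. Leave alone.
- jar: Bystander: glass jar with a lid, 70 mm in diameter, 100 mm high, origin at its underside's centre. Leave alone.
There are look-alikes about, which are no part of the job. Leave any brown look-alike of the lid alone.

How it is judged:
By the outcome, as a careful person would: the job done as asked, in the order asked, and still so for the second after the job is handed in, while the arm keeps its last pose, push and grip.
It also fails if it takes over 42 s, if anything falls off the work surface, if the arm or the gripper's body presses on something with over 40 N, if the wrist force passes 120 N, or if a joint passes its speed limit or range.

## Working session

There is one attempt and no reset: what is moved stays moved. The work goes in short steps, Python scripts to look and compute and a tool call to move; the robot and the scene stay as the last step left them, time stands still between calls to the robot, and variables do not carry over. Pictures are saved under pics/ and viewed, about 8 in all and at most 12, crops included, and the job is handed in when it is done.

Besides the shell and the picture viewer there is one more tool, called after "Emit:" in YAML: its name, and indented under it one key for each argument. servo_tool: Moves the arm, as the interface text tells. Its arguments: {"type":"object","properties":{"motion":{"type":"array","items":{"type":"array","items":{"type":"array","items":{"type":"number"}}}},"grip_force":{"type":"number"}},"required":["motion"]}

```bash
mkdir -p pics; ls; cat > h.py <<'E'
from cell import *
import numpy as np, cv2
def snap(n,f):
    c=camera(n); np.savez('pics/'+f+'.npz',**{k:np.array(v) for k,v in c.items()}); cv2.imwrite('pics/'+f+'.png',c['frame'][:,:,::-1]); return c
def load(f): return dict(np.load('pics/'+f+'.npz'))
def pt(c,u,v,z=None):
    K,R,t=c['mtx'],c['R'],c['t']; r=np.linalg.inv(K)@[u,v,1]; C=-R.T@t; d=R.T@r
    if z is None: return C+d*c['depth'][int(round(v)),int(round(u))]
    return C+d*(z-C[2])/d[2]
E
python3 - <<'E'
from h import *
a=snap('top','t0'); b=snap('side','s0')
cv2.imwrite('pics/both.png',cv2.resize(np.vstack([a['frame'],b['frame']])[:,:,::-1],(480,600)) )
s=state(); print(s['time_s'],s['eef_pos'],s['tool_rot'],s['ft_force'],s['width'])
for c in(a,b): print(c['mtx'],-c['R'].T@c['t'])
E
```

```text
pics
0.1 [178.06313793 624.52819407 213.52804378] [[-9.61661508e-01  2.74238418e-01 -6.58105686e-04]
 [ 2.74239164e-01  9.61659937e-01 -1.74550314e-03]
 [ 1.54189853e-04 -1.85906154e-03 -9.99998260e-01]] [-0.27455192  0.10812625  0.15743172] 95.07991856498742
[[443.44655746   0.         312.95486046]
 [  0.         443.44655746 196.03761006]
 [  0.           0.           1.        ]] [ 457.19695882  -65.75517613 1207.72947533]
[[383.55582685   0.         321.90313954]
 [  0.         383.55582685 195.45165058]
 [  0.           0.           1.        ]] [477.6205017  757.09159224 701.06075247]
```

View pics/t0.png

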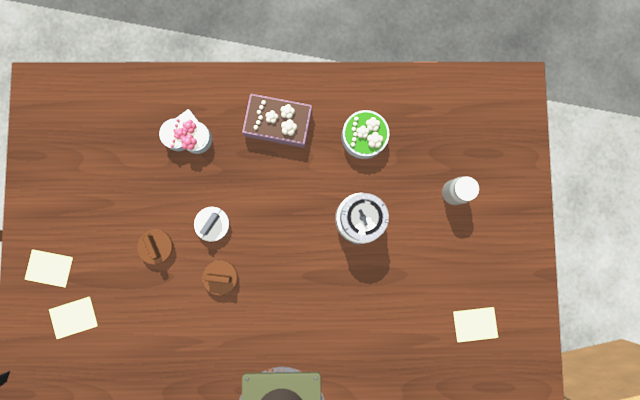

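View pics/s0.png

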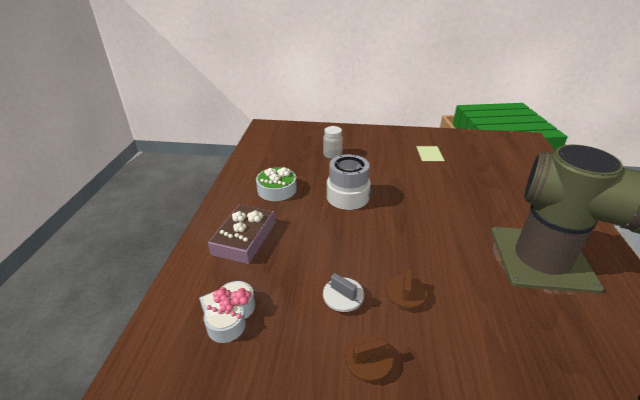

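The top view (x up, y left) shows the white lid at about (212,224), the mill at (362,217), and brown look-alikes at (155,247) and (220,277). The side view agrees. Next I'll enlarge the lid and the mill.

```bash
python3 - <<'E'
from h import *
a=load('t0')['frame'][:,:,::-1]; b=load('s0')['frame'][:,:,::-1]
r=lambda i,x,y,w,h:cv2.resize(i[y:y+h,x:x+w],(400,300),interpolation=cv2.INTER_CUBIC)
cv2.imwrite('pics/c0.png',np.vstack([np.hstack([r(a,182,201,60,45),r(a,322,187,80,60)]),np.hstack([r(b,314,265,60,45),r(b,315,145,80,60)])]))
c=load('t0')
for p in [(212,224),(203,228),(362,217)]: print(p,pt(c,*p))
E
```

```text
(212, 224) [491.6730672 175.1321458  47.5686543]
(203, 228) [481.2431692  195.55546676  59.64995428]
(362, 217) [ 504.944782   -211.25463481   86.50282421]
```

View pics/c0.png

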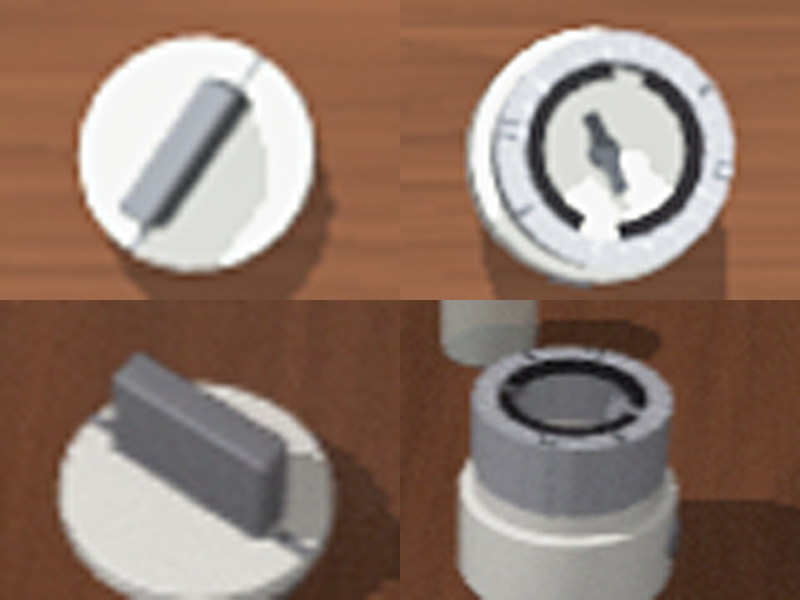

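```bash
cat > m.py <<'E'
from h import *
np.set_printoptions(precision=1,suppress=True)
c=load('t0')
P=lambda x,y,x0,y0,s,z:pt(c,x0+(x+.5)/s-.5,y0+(y+.5)/s-.5,z)[:2]
A=lambda d:np.degrees(np.arctan2(d[1],d[0]))
l=[P(x,y,182,201,20/3,24) for x,y in[(258,58),(136,245)]]
print('lid',(l[0]+l[1])/2,A(l[0]-l[1]),np.linalg.norm(l[0]-l[1]),P(197,153,182,201,20/3,24))
l=[P(x,y,182,201,20/3,62) for x,y in[(212,82),(247,95),(124,208),(158,222)]]
print('plate',sum(l)/4,A(l[0]+l[1]-l[2]-l[3]))
for n,p,q,o in[('slot',(628,72),(600,230),0),('half',(706,90),(523,212),45),('lock',(724,168),(510,128),90)]:
    p,q=[P(x-400,y,322,187,5,120) for x,y in(p,q)]
    print(n,(p+q)/2,A(p-q)+o,np.linalg.norm(p-q))
e=[P(x-400,y,322,187,5,120) for x,y in[(735,145),(620,27)]]; print(e)
# depth-based
d=c['depth']; v,u=np.mgrid[180:255,320:405]
X=np.array([pt(c,a,b) for a,b in zip(u.ravel(),v.ravel())]); R=X[abs(X[:,2]-120)<4]
print('rim',len(R),cv2.minEnclosingCircle(R[:,:2].astype(np.float32)),R[:,2].mean())
v,u=np.mgrid[200:250,185:240]
X=np.array([pt(c,a,b) for a,b in zip(u.ravel(),v.ravel())])
R=X[abs(X[:,2]-24)<4];print('disc',cv2.minEnclosingCircle(R[:,:2].astype(np.float32)))
R=X[abs(X[:,2]-62)<4];print('plate',cv2.minAreaRect(R[:,:2].astype(np.float32)),R[:,2].mean())
E
python3 m.py
```

```text
lid [494.4 182.3] -32.72604968246584 87.90232526771776 [493.7 182.4]
plate [493.1 178.9] -34.59951788764731
slot [ 504.1 -212.9] -11.183228756253769 79.0491296294785
half [ 504.1 -213.2] -12.053229789439044 108.87673142416156
lock [ 505.4 -214.3] -11.063284021628277 107.07388438349557
[array([ 506.4, -272.6]), array([ 565.2, -217. ])]
rim 1012 ((503.7760314941406, -212.37692260742188), 58.40183639526367) 119.29183686716317
disc ((492.02496337890625, 183.77279663085938), 45.85124969482422)
plate ((491.64111328125, 184.09275817871094), (15.636417388916016, 63.05760955810547), 54.280975341796875) 60.74135263361371
```

Emit:
servo_tool:
  motion:
    - [[0,0,-0.032,31.5,-44.2,-8,1],[0,0,-0.032,31.5,-44.2,-8,1],[0,0,-0.032,31.5,-44.2,-8,1],[0,0,-0.032,31.5,-44.2,-8,1],[0,0,-0.032,31.5,-44.2,-8,1],[0,0,-0.032,31.5,-44.2,-8,1],[0,0,-0.032,31.5,-44.2,-8,1],[0,0,-0.032,31.5,-44.2,-8,1],[0,0,-0.032,31.5,-44.2,-8,1],[0,0,-0.032,31.5,-44.2,-8,1],[0,0,0,0,0,0,1],[0,0,0,0,0,0,1]]
  grip_force: 40

```text
time_s: 1.6
eef_pos: [492.8, 183.2, 134.3]
tool_rot: [[-0.826, 0.563, -0.001], [0.563, 0.826, 0.0], [0.001, -0.0, -1.0]]
ft_force: [-0.3, -0.6, 0.5]
width: 95.2
```

Emit:
servo_tool:
  motion:
    - [[0,0,0,0,0,-35,1],[0,0,0,0,0,-35,1],[0,0,0,0,0,-24,1],[0,0,0,0,0,-10,1],[0,0,0,0,0,0,0],[0,0,0,0,0,0,-1],[0,0,0,0,0,0,-1],[0,0,0,0,0,0,-1],[0,0,0,0,0,0,-1],[0,0,0,0,0,0,-1],[0,0,0,0,0,0,-1],[0,0,0,0,0,0,-1]]
  grip_force: 45

```text
time_s: 3.1
eef_pos: [493.3, 183.0, 30.6]
tool_rot: [[-0.827, 0.563, -0.0], [0.563, 0.827, -0.0], [0.0, -0.0, -1.0]]
ft_force: [0.1, 0.4, -0.6]
width: 20.3
```

Emit:
servo_tool:
  motion:
    - [[0,0,0,0,0,0,-1],[0,0,0,0,0,0,-1],[0,0,0,0,0,0,-1],[0,0,0,0,0,0,-1]]

```text
time_s: 3.6
eef_pos: [493.4, 183.1, 30.7]
tool_rot: [[-0.827, 0.563, 0.0], [0.563, 0.827, 0.0], [-0.0, 0.0, -1.0]]
ft_force: [1.1, 0.4, -0.1]
width: 16.0
```

```bash
python3 - <<'E'
from h import *
s=state(); print(s['eef_pos'],s['width'],s['ft_force'],s['torque'])
E
```

```text
[493.40393083 183.14420957  30.71897992] 16.046806576184675 [ 1.13810657  0.36482819 -0.11458183] [ 0.10305207 -0.20049983 -0.00412812]
```

Emit:
servo_tool:
  motion:
    - [[0,0,0,0,0,25,-1],[0,0,0,0,0,50,-1],[0,0,0,0,0,50,-1],[0,0,0.04,1,-30,16,-1],[0,0,0.06,1.5,-52,0,-1],[0,0,0.06,1.5,-52,0,-1],[0,0,0.06,1.5,-52,0,-1],[0,0,0.06,1.5,-52,0,-1],[0,0,0.06,1.5,-52,0,-1],[0,0,0.06,1.5,-52,0,-1],[0,0,0,1,-36,0,-1],[0,0,0,0,-18,0,-1]]

```text
time_s: 5.1
eef_pos: [503.3, -214.3, 170.7]
tool_rot: [[-0.98, 0.199, -0.002], [0.199, 0.98, 0.001], [0.002, 0.001, -1.0]]
ft_force: [-0.4, -0.4, -2.7]
width: 15.8
```

Emit:
servo_tool:
  motion:
    - [[0,0,0,0,0,0,-1],[0,0,0,0,0,0,-1]]

```text
time_s: 5.35
eef_pos: [504.1, -211.7, 171.3]
tool_rot: [[-0.981, 0.196, -0.001], [0.196, 0.981, 0.001], [0.001, 0.001, -1.0]]
ft_force: [0.2, -0.2, -1.6]
width: 15.9
```

```bash
python3 - <<'E'
from h import *
s=state(); print(s['time_s'],s['eef_pos'],s['width'],s['ft_force'],s['torque'],np.degrees(np.arctan2(s['tool_rot'][1][1],s['tool_rot'][0][1])))
b=snap('side','s1')['frame'];a=snap('top','t1')['frame']
r=lambda i,x,y:cv2.resize(i[y:y+90,x:x+120],(400,300),interpolation=cv2.INTER_CUBIC)
r2=lambda i,x,y:cv2.resize(i[y:y+120,x:x+160],(400,300),interpolation=cv2.INTER_CUBIC)
cv2.imwrite('pics/c1.png',np.hstack([r(b,290,110),r2(a,290,150)])[:,:,::-1])
E
```

```text
5.35 [ 504.08940708 -211.67081735  171.27409484] 15.86894293687095 [ 0.22715665 -0.20091321 -1.63316254] [-0.02844603 -0.03130961 -0.06186366] 78.72343047519388
```

View pics/c1.png

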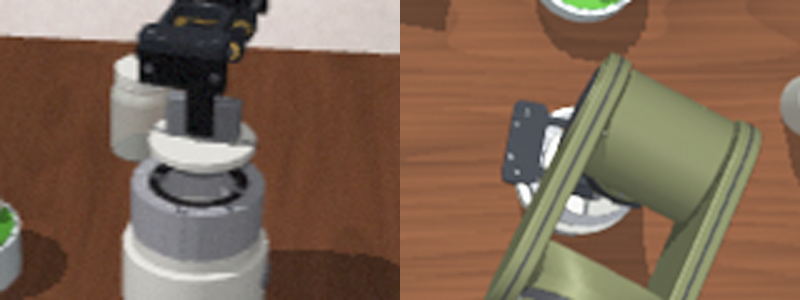

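The lid is held level above the mouth, in the crop at about (203,140). I'll get its centre in the grip, and the rim centre, from the side camera's depth.

```bash
python3 - <<'E'
from h import *
from scipy.optimize import least_squares
np.set_printoptions(precision=1,suppress=True)
c=load('s1'); f=c['frame'].astype(int)
v,u=np.mgrid[110:200,315:385]
X=np.array([pt(c,a,b) for a,b in zip(u.ravel(),v.ravel())]); col=f[v.ravel(),u.ravel()]
def fit(M,rad,n):
    # outer edge points: camera-facing/side/back edges by convex hull
    H=cv2.convexHull(M[:,:2].astype(np.float32))[:,0]
    r=least_squares(lambda p:np.hypot(*(H-p).T)-rad,H.mean(0),loss='soft_l1')
    print(n,len(M),M[:,2].mean(),r.x,np.hypot(*(H-r.x).T)-rad)
near=lambda p,r:np.hypot(X[:,0]-p[0],X[:,1]-p[1])<r
m=near((504,-212),56)&(abs(X[:,2]-164)<3.5)&(col.min(1)>150); fit(X[m],46,'disc')
m=near((504,-212),66)&(abs(X[:,2]-120)<3.5); fit(X[m],58,'rim')
c0=load('s0')
X=np.array([pt(c0,a,b) for a,b in zip(u.ravel(),v.ravel())])
m=near((504,-212),66)&(abs(X[:,2]-120)<3.5); fit(X[m],58,'rim s0')
v,u=np.mgrid[265:320,310:380]
X=np.array([pt(c0,a,b) for a,b in zip(u.ravel(),v.ravel())])
m=near((493,183),54)&(abs(X[:,2]-24)<3.5); fit(X[m],46,'lid s0')
E
```

```text
disc 214 164.29265205557252 [ 504.9 -210. ] [-0.3 -0.1 -0.6 -1.  -0.6 -0.1  0.2  0.4  0.7  1.7 -0.4  0.1 -1.1 -1.2
 -0.7 -3.9 -2.8 -0.3]
rim 338 119.84087859562982 [ 507.2 -209.8] [-0.6 -0.5 -0.3 -0.9  0.2  0.4  0.6  1.6  2.4 -0.3 -0.8 -0.3 -0.2 -0.7
 -0.9  0.1  0.5  1.   0.7  1.1  0.1 -0.5]
rim s0 465 119.95365829587124 [ 507.1 -210.4] [-0.4 -0.2  0.4  0.4  0.3  0.2  0.5  0.1  0.8  3.3  1.2  0.6  0.1  0.8
  0.1 -0.5 -0.5 -1.6 -0.3 -0.2 -0.5  1.4  1.1  1.   0.8  2.4  2.7  0.3
  0.1 -1.   0.7 -1.2]
lid s0 664 23.80060854675893 [495.2 185.7] [-0.9 -2.  -0.5 -0.2  0.1 -0.6 -0.4 -0.4 -0.2  0.3 -0.  -0.7 -0.9  0.6
 -0.2 -0.7 -0.5 -0.1 -0.3 -0.1 -1.1 -1.1 -1.1 -1.1 -1.5 -0.2 -0.2  1.3
  0.8 -1.2 -0.9 -0.8 -0.9]
```

Emit:
servo_tool:
  motion:
    - [[0,0,0,1.5,-0.7,-8,-1],[0,0,0,0,0,-8,-1],[0,0,0,0,0,-4,-1],[0,0,0,0,0,-2,-1],[0,0,0,0,0,-2,-1],[0,0,0,0,0,0,-1]]

```text
time_s: 6.2
eef_pos: [505.9, -213.7, 148.2]
tool_rot: [[-0.98, 0.197, 0.0], [0.197, 0.98, -0.0], [-0.0, -0.0, -1.0]]
ft_force: [-1.2, 0.9, 0.6]
width: 15.7
```

Emit:
servo_tool:
  motion:
    - [[0,0,0,0,0,-1.5,-1],[0,0,0,0,0,-1,-1],[0,0,0,0,0,-1,-1],[0,0,0,0,0,0,-1]]

```text
time_s: 6.7
eef_pos: [505.9, -213.1, 143.7]
tool_rot: [[-0.98, 0.197, 0.0], [0.197, 0.98, 0.001], [-0.0, 0.001, -1.0]]
ft_force: [1.8, 3.7, -1.4]
width: 16.0
```

Emit:
servo_tool:
  motion:
    - [[0,0,0,0.2,0.6,0,-1],[0,0,0,0,0,-1.5,-1],[0,0,0,0,0,-1.5,-1],[0,0,0,0,0,-1,-1],[0,0,0,0,0,0,-1]]

```text
time_s: 7.32
eef_pos: [505.7, -213.2, 139.8]
tool_rot: [[-0.981, 0.196, -0.001], [0.196, 0.981, -0.0], [0.001, -0.0, -1.0]]
ft_force: [1.7, 0.8, -2.1]
width: 15.7
```

```bash
cat > st.py <<'E'
from h import *
np.set_printoptions(precision=2,suppress=True)
s=state(); print(s['time_s'],s['eef_pos'],s['width'],s['ft_force'],s['torque'],np.degrees(np.arctan2(s['tool_rot'][1][1],s['tool_rot'][0][1])))
E
python3 st.py
```

```text
7.325 [ 505.73 -213.19  139.82] 15.657142989666056 [ 1.72  0.8  -2.08] [ 0.29 -0.05 -0.08] 78.66995253762987
```

Both lugs are in the slots, with no upward force. I'll lower on until the disc meets the rim, expected at a TCP z of about 136.7.

Emit:
servo_tool:
  motion:
    - [[0,0,0,0.2,0,-1.5,-1],[0,0,0,0,0,-1,-1],[0,0,0,0,0,-0.6,-1],[0,0,0,0,0,-0.6,-1],[0,0,0,0,0,0,-1]]

```text
time_s: 7.95
eef_pos: [506.2, -213.2, 136.7]
tool_rot: [[-0.98, 0.197, 0.0], [0.197, 0.98, -0.0], [-0.0, -0.0, -1.0]]
ft_force: [-0.3, 0.5, -1.5]
width: 15.6
```

```bash
python3 st.py
```

```text
7.95 [ 506.2  -213.21  136.71] 15.606725569426775 [-0.27  0.48 -1.54] [ 0.02  0.17 -0.01] 78.66438315780255
```

Emit:
servo_tool:
  motion:
    - [[0,0,0,0,0,-0.7,-1],[0,0,0,0,0,-0.7,-1],[0,0,0,0,0,0,-1]]

```text
time_s: 8.32
eef_pos: [506.2, -213.2, 136.7]
tool_rot: [[-0.981, 0.196, -0.0], [0.196, 0.981, -0.0], [0.0, -0.0, -1.0]]
ft_force: [-5.7, 2.2, 7.1]
width: 15.7
```

```bash
python3 st.py
```

```text
8.325 [ 506.21 -213.2   136.67] 15.686307960434721 [-5.72  2.22  7.06] [ 0.31  0.82 -0.02] 78.67018387993414
```

Emit:
servo_tool:
  motion:
    - [[0,0,0,-0.4,0.1,0.3,-1],[0,0,-0.02,0,0,0,-1],[0,0,-0.02,0,0,0,-1],[0,0,-0.02,0,0,0,-1],[0,0,0,0,0,0,-1]]

```text
time_s: 8.95
eef_pos: [506.7, -213.3, 136.7]
tool_rot: [[-0.967, 0.255, 0.002], [0.255, 0.967, -0.001], [-0.002, -0.0, -1.0]]
ft_force: [-0.5, -0.2, 4.1]
width: 15.8
```

```bash
python3 st.py
```

```text
8.95 [ 506.65 -213.26  136.67] 15.810900222621813 [-0.53 -0.24  4.14] [0.17 0.44 0.12] 75.23553218213229
```

Emit:
servo_tool:
  motion:
    - [[0,0,-0.03,0,0,0,-1],[0,0,-0.03,0,0,0,-1],[0,0,-0.03,0,0,0,-1],[0,0,-0.03,0,0,0,-1],[0,0,-0.03,0,0,0,-1],[0,0,0,0,0,0,-1]]

```text
time_s: 9.7
eef_pos: [506.8, -213.2, 136.7]
tool_rot: [[-0.918, 0.397, 0.002], [0.397, 0.918, -0.001], [-0.002, 0.0, -1.0]]
ft_force: [-0.7, 1.0, 5.5]
width: 15.7
```

```bash
python3 st.py
```

```text
9.7 [ 506.77 -213.15  136.69] 15.716606647727934 [-0.73  1.05  5.48] [0.18 0.42 0.01] 66.63421192541925
```

Emit:
servo_tool:
  motion:
    - [[0,0,-0.046,0,0,0,-1],[0,0,-0.046,0,0,0,-1],[0,0,-0.046,0,0,0,-1],[0,0,-0.046,0,0,0,-1],[0,0,-0.046,0,0,0,-1],[0,0,-0.046,0,0,0,-1],[0,0,-0.046,0,0,0,-1],[0,0,-0.046,0,0,0,-1],[0,0,-0.046,0,0,0,-1],[0,0,-0.046,0,0,0,-1],[0,0,-0.046,0,0,0,-1],[0,0,0,0,0,0,-1]]

```text
time_s: 11.2
eef_pos: [506.7, -213.4, 136.7]
tool_rot: [[-0.611, 0.792, 0.002], [0.792, 0.611, -0.001], [-0.002, 0.001, -1.0]]
ft_force: [0.7, 1.3, 5.3]
width: 15.7
```

```bash
python3 st.py; python3 - <<'E'
from h import *
b=snap('side','s2')['frame'];a=snap('top','t2')['frame']
r=lambda i,x,y:cv2.resize(i[y:y+60,x:x+80],(800,600),interpolation=cv2.INTER_CUBIC)
cv2.imwrite('pics/c2.png',r(b,310,140)[:,:,::-1])
E
```

```text
11.2 [ 506.74 -213.38  136.7 ] 15.653736094070842 [0.68 1.26 5.29] [0.1  0.41 0.13] 37.63647665779915
```

View pics/c2.png

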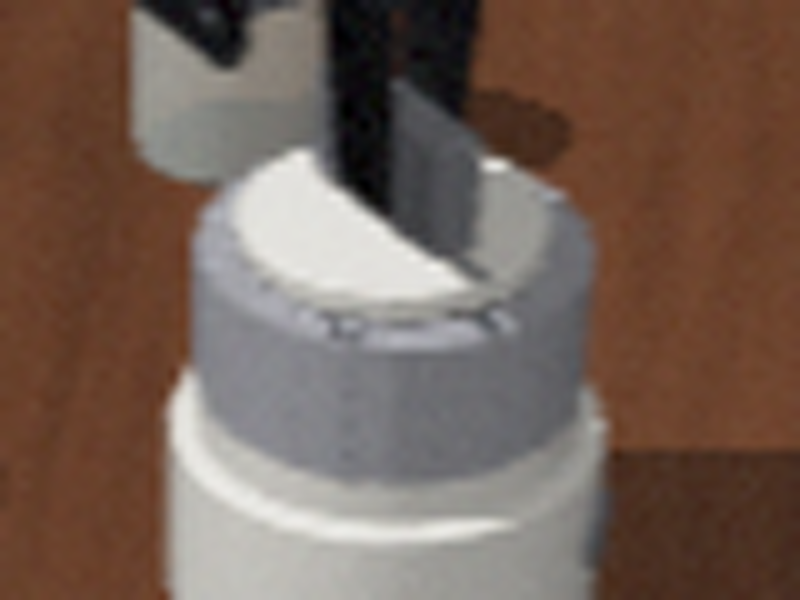

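View pics/t2.png

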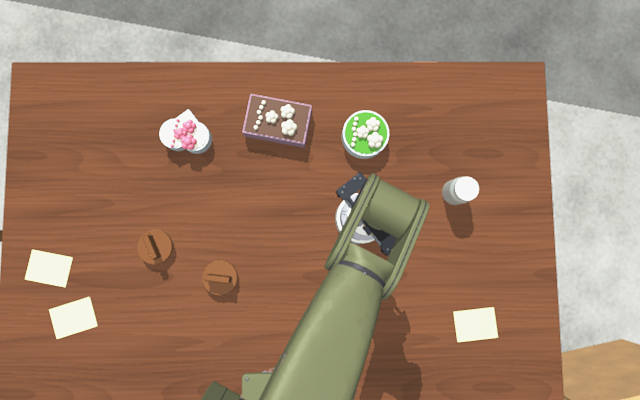

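The lid is flat on the rim and has turned with the gripper. In the crop the rib ends at about (487,278), the single ridge is at (490,318) and the double ridge at (345,325). Next I'll work out these angles.

```bash
python3 - <<'E'
from h import *
A=lambda d:np.degrees(np.arctan2(d[1],d[0]))
c=load('s2');P=lambda x,y,z:pt(c,310+(x+.5)/10-.5,140+(y+.5)/10-.5,z)[:2]
o=np.array([507.1,-210.2])
for n,x,y,z,off in[('half',490,318,121,45),('half2',484,314,121,45),('lock',345,325,121,90),('rib',487,278,130.5,0)]:
    d=P(x,y,z)-o; print(n,d,np.hypot(*d),A(d),A(-d)+off)
# marks from s0 crop (scale 5, origin 315,145; panel offset 400,300)
c=load('s0');Q=lambda x,y,z:pt(c,315+(x-400+.5)/5-.5,145+(y-300+.5)/5-.5,z)[:2]
for n,x,y,off in[('half near',618,437,45),('lock near',547,441,90),('half far',532,355,45),('lock far',604,350,90),('slot',640,412,0),('slot far',515,388,0)]:
    d=Q(x,y,121)-o; print(n,np.hypot(*d),A(d)+off)
E
```

```text
half [-30.18102111  38.17896644] 48.66752010656761 128.32687676179634 -6.673123238203672
half2 [-28.41443369  36.22904192] 46.04262721127837 128.10708616890807 -6.8929138310919456
lock [10.46714666 46.42284213] 47.5882488671566 77.29376633820917 -12.706233661790833
rib [-28.60485755  32.15671068] 43.038261089202926 131.65454864647967 -48.34545135352034
half near 51.0109484367495 170.07491597895026
lock near 51.445525468650146 168.39059507251045
half far 52.326317573281045 -15.671346970161537
lock far 59.139226685590195 -17.149637126508097
slot 43.09968737991961 162.06438204704818
slot far 33.31980563657197 -9.837143250549863
```

Emit:
servo_tool:
  motion:
    - [[0,0,-0.034,0,0,0,-1],[0,0,-0.034,0,0,0,-1],[0,0,0,0,0,0,-1],[0,0,0,0,0,0,-1]]

```text
time_s: 11.8
eef_pos: [506.7, -213.5, 136.7]
tool_rot: [[-0.556, 0.831, 0.002], [0.831, 0.556, -0.001], [-0.002, 0.001, -1.0]]
ft_force: [-0.4, 0.9, 4.9]
width: 15.8
```

```bash
python3 st.py; python3 - <<'E'
from h import *
f=[snap('side','s3_%d'%i)['frame'].astype(float) for i in range(6)]
i=np.clip(np.mean(f,0),0,255).astype(np.uint8)[150:186,322:370,::-1]
cv2.imwrite('pics/c3.png',cv2.resize(i,(800,600),interpolation=cv2.INTER_CUBIC))
E
python3 st.py
```

```text
11.8 [ 506.69 -213.5   136.75] 15.773342244943555 [-0.37  0.91  4.86] [0.08 0.5  0.18] 33.75368076057224
12.1 [ 506.64 -213.45  136.69] 15.913592676490378 [-1.31 -0.46  5.5 ] [0.06 0.5  0.16] 33.755441643976454
```

View pics/c3.png

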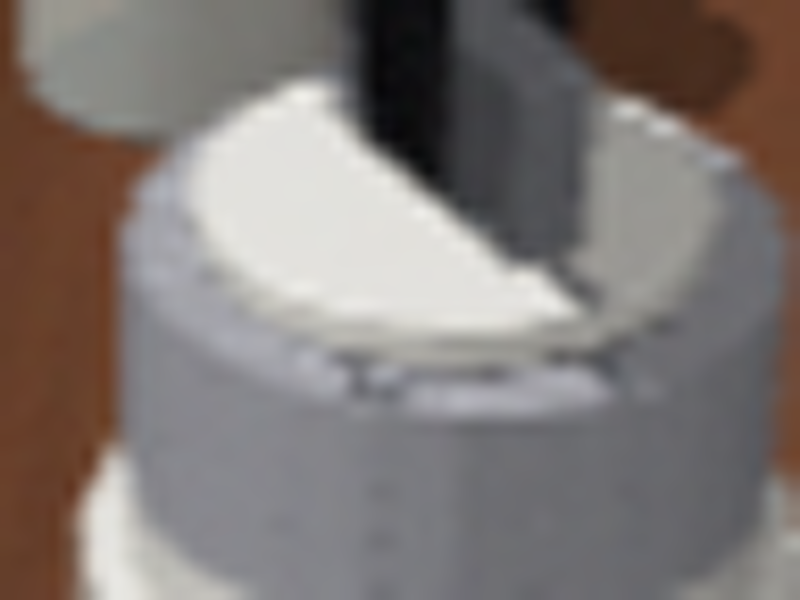

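```bash
python3 - <<'E'
from h import *
A=lambda d:np.degrees(np.arctan2(d[1],d[0]))
c=load('s3_0');s=50/3;P=lambda x,y,z:pt(c,322+(x+.5)/s-.5,150+(y+.5)/s-.5,z)[:2]
o=np.array([507.1,-210.2])
for n,x,y,z in[('half',605,370,121),('half',595,362,121),('half',610,375,121),('lockL',360,382,121),('lockR',395,385,121),('rib out',590,298,130.5),('rib in',562,266,130.5)]:
    d=P(x,y,z)-o; print(n,np.hypot(*d),A(d))
print('rib dir',A(P(590,298,130.5)-P(562,266,130.5)))
E
```

```text
half 49.3044500820021 124.91814372701234
half 46.340570084287734 124.78845211512204
half 51.04980910757419 124.7823799845868
lockL 50.500386688474954 75.18341219063653
lockR 49.606864699162806 81.93511675512433
rib out 41.25358526482479 127.1213737626955
rib in 30.266308147539792 130.70149841548098
rib dir 117.4124403723654
```

The tool's plate direction is -56.25°. The half marks measure -55.2° to -57.1° (mean about -56.2°). The torque of about 0.16 N m fits the 0.14 N m stated for half turn. Handing in.

```bash
python3 -c "
from cell import *
print(finish_job())"
```

```text
the job is handed in; nothing more can be done
None
```

The lid is fitted in the mill and turned clockwise to the pulse position. I handed the job in at about 12 s with the gripper still holding it there.

- **Seating:** The lugs dropped through the slots without resistance. The lid then stopped on the rim at a tool height of 136.7 mm, as expected for fully seated, with about 7 N of upward push. It stayed at that height all through the turn.
- **Turn:** The tool turned about 44.9° from where the lid went in. The grip plate points at -56.25° by the tool pose, and the single marks average about -56.2°. The wrist felt about 0.16 N m, close to the 0.14 N m expected at half turn. I turned no further towards the lock.
- **Disagreements:**
  - Individual readings of the single marks ran from -55.2° to -57.1°.
  - The rib's outer end in the last side picture read about 2° short of the single mark. That picture was too coarse to trust for this, so I went by the tool pose.
  - The two cameras placed the rim about 3 mm apart; I relied on positions compared within one camera.
- **Bystanders:** The sweets, the jar and the brown look-alikes showed no change in the top view taken during the turn. I did not check them again at the end.

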